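# Open the fume-extraction damper by two divisions

## Robot

A 6-joint arm with a two-finger parallel gripper is mounted at the origin on a cart in front of the work surface, level with it; the furniture and walls round the work are solid. World frame = base frame: x ahead of the robot, y to its left, z up, the work surface at z = 0. Lengths are in m, angles in degrees, forces in N, time in s.
With the tool pointing down it reaches from about 0.35 to 0.925 m from the base axis. Payload 6.4 kg.
Tool frame: the origin (TCP) lies midway between the tips of the shut fingers; the grasp point (between the pads) lies 19 mm behind it (manip.tcp_to_grasp is the z of the grasp point in the tool frame, in m); z points along the fingers, y is the line along which they close (so a half turn about z gives the same grasp; the last joint's range is limited). The gripper opens to 85 mm and grips with 20 to 120 N. Pads are 22 mm wide; open, the fingers measure 114 mm over their backs; the gripper's body (76 mm by 85 mm) begins 54 mm behind the grasp point. The pads swing forward as they close: fully open they stand 13 mm farther back than shut.
Start: joints at [-77.813, 14.043, 89.255, -0, 76.702, -9.975], TCP at [0.245, -0.602, 0.192] pointing down, gripper open.
Joint ranges: [-179.41, 179.41], [-58.25, 129.5], [7.25, 145.43], [-54.29, 234.29], [11.92, 165.04], [-157.13, 157.13]. Speed limits (degrees/s): [147.25, 147.25, 180, 180, 180, 180].

## Interface

Orientations are given as [roll, pitch, yaw] about the fixed x, y, z axes, in that order (R = Rz(yaw) Ry(pitch) Rx(roll)).
In Python, from cell import manip, grab_frame, job gives the robot as it stands.
- The arm moves only by the tool drive_tool, never from a script. Its argument "rows" is a list of rows, each a list of 4 numbers: the shift along the world's x, y, z in m, then the turn about the world's z in degrees. A call has 1 to 20 rows; each row is the pose to reach, as a shift and turn from the pose commanded when the call began; what a row does not reach only later rows make up. A row lasts 1/10 s, in which the tool goes at most 50 mm and 8.59 degrees, less where a joint would pass 70% of its speed; a pose out of reach is approached as far as the arm can. A call with a gripper value outside its range is refused whole. "gripper" is the opening in per cent of the stroke, from 0 (shut) to 100 (fully open), set as the call begins (left out, the last holds). The fingers move at their own pace and stop on an object; the grip force is fixed at half the most. Time passes only in rows, so rows that repeat a pose let the fingers close. It gives the time, the measured TCP pose, the force, the opening and the grip force at its end, in the units of the state.
- manip.observe(): the state, without advancing time (a new reading comes with each control period).
- grab_frame(name): name is "scene" or "top" or "wrist"; returns a dict with "pixels" (384x512x3 uint8, blue, green, red), "camera_matrix" (3x3 intrinsics, pixels), "eye" and "orientation" of the camera in the world; the wrist camera has in their place "tool_from_camera" (4x4, takes a point from camera to tool coordinates, whose origin is the TCP and whose axes are the flange's). Camera axes: x right, y up, looking along -z (the intrinsics and any distortion apply to the point x, -y, -z); pixel columns grow to the right and rows downward; lengths in m; the calibration is good to about 2 mm. A picture is of the moment at which its call begins: read the wrist's pose just before it. There is no depth.
- job.sign_off(): hands the job in; it is judged then, once.
The state is a dict: "time": time; "qpos": joint angles; "joint_vel": joint speeds; "effort": joint torques, N m; "position": TCP position; "tcp_rot": TCP orientation; "ft_force": force on the tool from outside, world axes, zero at the start; "moment": the same for the moment, N m; "finger_gap": finger opening in m; "finger_force": force on a finger pad.
Only numpy, scipy, OpenCV 4.12 (cv2) and the standard library are available. Lean on these libraries where they do the work, as an engineer would, in place of code of your own. Each camera call takes 0.05 s, during which the arm holds its last target. There are 200 camera calls.

## Task

Open the fume-extraction damper (the larger valve, with the scale) by two more divisions: its handwheel has play, so turn it clockwise until the pointer just begins to move, and only from there count the two divisions (40 degrees of pointer travel from where the pointer stood). Stop there without running past, let go, and leave the small stop valve's wheel as it is.

Things in the scene. Friction and masses are not known exactly. Their poses are not given: they have to be found in the camera images.
- wheel_center (a point): centre (on the upright axis, mid-height of the rim) of the damper's black dished handwheel: solid disc, 52 mm diameter, 16 mm thick; grip across the rim from above, any yaw. Housing: round, grey, 152 mm across (foot 170), flat top 42 mm below the wheel's underside. Clockwise from above opens; about 0.12 N m; stays as left. Play on the stem 0.65 rad in all, 0.05 to 0.65 of it left at the start
- pointer (a joint): damper stem angle, rad, growing clockwise from above as it opens; stops at 0 and 1.6, starts at 0 to 0.45. It carries a dark 112 mm disc with a white pointer line, flush in the housing's top; the fixed ring round it has five black marks 20 degrees apart, at 0, 0.349, 0.698, 1.047, 1.396 rad. Moves only with the wheel once the play is taken up, then one to one
- pointer_tip (a point): outer end of the white pointer line, on the disc's top, 52 mm from the wheel's axis and 58 mm above the bench
- stop_wheel_mark (a point): white mark on the rim of the small stop valve's wheel, 16.5 mm from its axis, 67 mm above the bench. That wheel is black, 42 mm diameter, 54 to 67 mm above the bench, on a 70 mm square grey block without a scale; it turns easily and must not be turned

How it is judged:
By the outcome, as a careful person would: the job done as asked, in the order asked, and still so for the second after the job is handed in, with the robot touching nothing.
It also fails if it takes over 32 s, if anything falls off the work surface, if the arm or the gripper's body presses on something with over 40 N, if the wrist force passes 120 N, or if a joint passes its speed limit or range.

## Working session

There is one attempt and no reset: what is moved stays moved. The work goes in short steps, Python scripts to look and compute and a tool call to move; the robot and the scene stay as the last step left them, time stands still between calls to the robot, and variables do not carry over. Pictures are saved under pics/ and viewed, at most 10 in all, crops included, and the job is handed in when it is done.

Besides the shell and the picture viewer there is one more tool, called by a JSON object that holds its "fn" and its "kwargs", one argument or row to a line. drive_tool: Moves the arm, as the interface text tells. Its arguments: {"type":"object","properties":{"rows":{"type":"array"},"gripper":{"type":"number"}},"required":["rows"]}

```bash
mkdir -p pics
cat > h.py <<'E'
import numpy as np, cv2
from cell import manip, grab_frame, job
from scipy.spatial.transform import Rotation as R
def shot(n):
    s=manip.observe(); f=grab_frame(n); return s,f
def cam(s,f):
    K=np.array(f["camera_matrix"])
    if "eye" in f:
        o=np.array(f["orientation"]); 
        M=o if o.shape==(3,3) else R.from_euler('xyz',o,degrees=True).as_matrix()
        return K,M,np.array(f["eye"])
    T=np.array(f["tool_from_camera"]); Rt=np.array(s["tcp_rot"]); Rt=Rt if Rt.shape==(3,3) else R.from_euler('xyz',Rt,degrees=True).as_matrix()
    return K,Rt@T[:3,:3],Rt@T[:3,3]+np.array(s["position"])
def ray(c,uv,z):
    K,M,e=c; d=np.linalg.solve(K,[uv[0],uv[1],1.]); d=M@np.array([d[0],-d[1],-d[2]])
    return e+d*(z-e[2])/d[2]
def proj(c,p):
    K,M,e=c; q=M.T@(np.array(p)-e); q=K@np.array([q[0],-q[1],-q[2]]); return q[:2]/q[2]
E
python3 - <<'E'
from h import *
s,f=shot("top"); print(s); print({k:v for k,v in f.items() if k!="pixels"})
cv2.imwrite("pics/top.png",f["pixels"])
s,f=shot("scene"); print({k:v for k,v in f.items() if k!="pixels"}); cv2.imwrite("pics/scene.png",f["pixels"])
print(manip.tcp_to_grasp)
E
```

```text
{'time': 0.0, 'qpos': array([-7.78136407e+01,  1.40846529e+01,  8.93252779e+01, -4.08063149e-07,
        7.67014620e+01, -9.97486741e+00]), 'joint_vel': array([ 0.05803331, -0.04576445,  0.06184991,  0.07971123, -0.05701279,
        0.02688074]), 'effort': array([ 1.75309480e-03, -4.29513252e+01, -3.26122892e+01, -2.68244997e-05,
        5.36949126e-03,  1.32485357e-05]), 'position': array([ 0.24506239, -0.60134985,  0.19127099]), 'tcp_rot': array([-1.79890291e+02, -1.92946330e-02,  2.21612083e+01]), 'ft_force': array([-0.21172581, -0.14269808, -0.35308041]), 'moment': array([ 0.02046363, -0.00523319,  0.03161661]), 'finger_force': 0.0, 'finger_gap': 0.08529783880617865}
{'camera_matrix': array([[414.75146245,   0.        , 256.95836517],
       [  0.        , 414.75146245, 198.15866858],
       [  0.        ,   0.        ,   1.        ]]), 'eye': array([ 0.38104534, -0.00582816,  0.98681156]), 'orientation': array([ 11.19264407,  -0.92462075, -90.35181109])}
{'camera_matrix': array([[422.97200719,   0.        , 253.61919843],
       [  0.        , 422.97200719, 187.66993642],
       [  0.        ,   0.        ,   1.        ]]), 'eye': array([0.07819587, 0.6394291 , 0.56740702]), 'orientation': array([  61.46190729,    0.7578012 , -144.95595209])}
-0.0187
```

View pics/top.png

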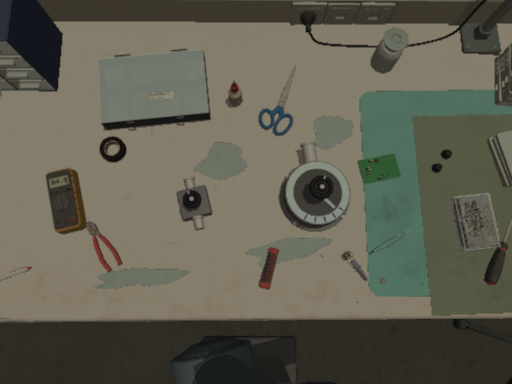

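View pics/scene.png

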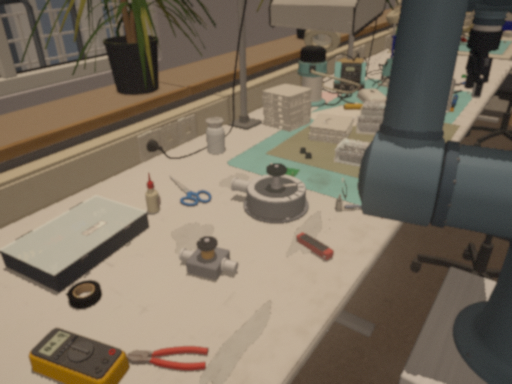

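The top view shows the damper at about (316,190), with its black wheel at (321,187). The small stop valve is at (193,200). The scene view agrees with this.

Run:
```python
from h import *
s,f=shot("top"); im=f["pixels"]; c=cam(s,f)
for uv,z in [((321,187),.108),((317,194),.058),((192,200),.067)]: print(ray(c,uv,z))
cv2.imwrite("pics/c1.png",cv2.resize(im[145:240,265:365],None,fx=6,fy=6,interpolation=cv2.INTER_CUBIC))
g=cv2.cvtColor(im,cv2.COLOR_BGR2GRAY)
m=((g<45)*255).astype(np.uint8); m[:, :270]=0;m[:,360:]=0;m[:150]=0;m[235:]=0
for k in cv2.findContours(m,cv2.RETR_EXTERNAL,cv2.CHAIN_APPROX_NONE)[0]:
    if len(k)>15: print(len(k),cv2.minEnclosingCircle(k),cv2.boundingRect(k))
```

```text
[ 0.57922593 -0.16069189  0.108     ]
[ 0.5740749  -0.15971005  0.058     ]
[0.55918143 0.12462207 0.067     ]
133 ((303.5, 205.5), 28.2932071685791) (281, 185, 44, 43)
89 ((317.7727355957031, 189.77272033691406), 16.445966720581055) (303, 175, 31, 30)
```

View pics/c1.png

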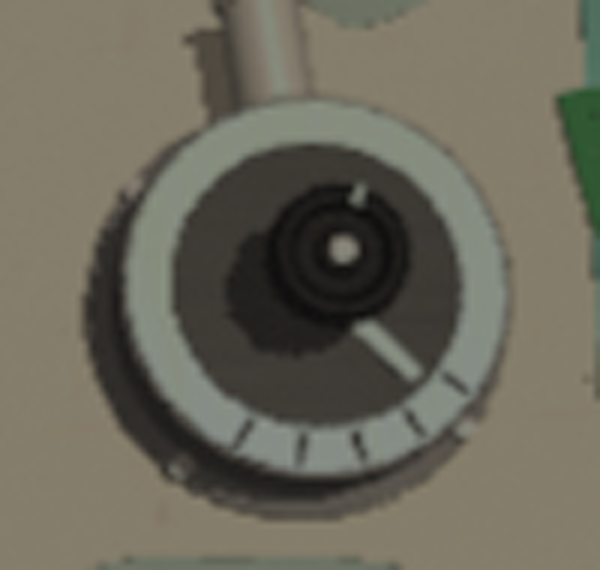

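The crop shows the wheel hub at about (342,250) and the pointer tip at about (415,376). The 0 mark is at the right, (457,385), and the scale runs clockwise to (243,433). So the pointer stands between marks 0 and 1.

Run:
```python
from h import *
s,f=shot("top"); c=cam(s,f)
P=lambda u,v,z: ray(c,(265+(u-2.5)/6,145+(v-2.5)/6),z)
w=P(343,250,.118); d=P(318,285,.058); print(w,d)
a=lambda p:np.degrees(-np.arctan2(p[1]-d[1],p[0]-d[0]))
print("tip",a(P(415,376,.058)),np.hypot(*(P(415,376,.058)-d)[:2]))
for m in [(457,385),(415,424),(360,446),(301,450),(243,433)]: print(a(P(*m,.058)),np.hypot(*(P(*m,.058)-d)[:2]))
s,f=shot("wrist"); print(f["tool_from_camera"].round(3),f["camera_matrix"].round(0))
```

```text
[ 0.57862185 -0.16060903  0.118     ] [ 0.57856433 -0.16120656  0.058     ]
tip 134.77305298503722 0.05033744696259637
127.06858021913553 0.06466025335805307
147.0324355593422 0.06423871340724317
167.53250547150216 0.06372484073676817
-172.27382514726543 0.06424505683046147
-151.97395136266866 0.06468143266124216
[[ 0.     0.955  0.296  0.077]
 [ 1.    -0.    -0.     0.001]
 [-0.     0.296 -0.955 -0.181]
 [ 0.     0.     0.     1.   ]] [[305.   0. 257.]
 [  0. 305. 194.]
 [  0.   0.   1.]]
```

{"fn": "drive_tool", "kwargs": {
  "rows": [
    [0.03,0.04,0.01,4],
    [0.06,0.08,0.01,8],
    [0.09,0.12,0.01,12],
    [0.12,0.16,0.01,16],
    [0.15,0.2,0.01,20],
    [0.18,0.24,0.01,24],
    [0.21,0.28,0.01,28],
    [0.24,0.32,0.01,30],
    [0.27,0.36,0.01,30],
    [0.3,0.4,0.01,30],
    [0.333,0.441,0.01,30],
    [0.333,0.441,0.01,30],
    [0.333,0.441,0.01,30],
    [0.333,0.441,0.01,30]
  ],
  "gripper": 100
}}

```text
time: 1.65
position: [0.5777, -0.1616, 0.2022]
tcp_rot: [-180.0, 0.0, 52.1]
ft_force: [-0.7, 0.1, 0.1]
finger_gap: 0.0857
finger_force: 0.0
```

The positions agree: radii are 50 and 64 mm, marks are 20° apart, and the axis is at (0.5786,-0.161). The pointer starts at about 7.7°, so the target is about 47.7°. Next I check from close up.

Run:
```python
from h import *
s,f=shot("wrist"); c=cam(s,f); im=f["pixels"]; print(s["position"],s["tcp_rot"],s["qpos"])
for p in [(.5786,-.161,.116),(.5786,-.161,.058)]: print(proj(c,p))
cv2.imwrite("pics/w1.png",im)
```

```text
[ 0.5777149  -0.16160923  0.2021756 ] [-1.79979772e+02  2.56859446e-02  5.21250345e+01] [-2.64364275e+01  6.96911823e+00  9.62932196e+01 -2.17418254e-02
  7.67625837e+01  1.14435258e+01]
[255.86010646 185.46121213]
[256.0249883  171.02873406]
```

View pics/w1.png

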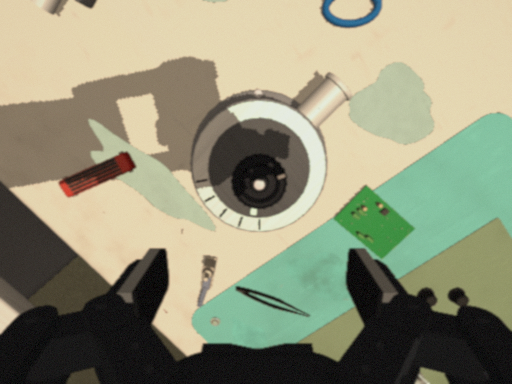

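The wrist view shows the hub at about (259.5,183.5), within 3 px of the projection. The pointer tip is at about (254,211), just clockwise of the 0 mark.

Run:
```python
from h import *
s,f=shot("wrist"); c=cam(s,f); im=f["pixels"]
g=cv2.cvtColor(im,cv2.COLOR_BGR2GRAY)
m=(g>140).astype(np.uint8); m[:165]=0;m[200:]=0;m[:,:245]=0;m[:,275:]=0
ys,xs=np.nonzero(m); print(xs.mean(),ys.mean(),len(xs)); print(ray(c,(xs.mean(),ys.mean()),.118))
m=(g<38).astype(np.uint8)*255; m[:140]=0;m[225:]=0;m[:,:215]=0;m[:,305:]=0
for k in cv2.findContours(m,cv2.RETR_EXTERNAL,cv2.CHAIN_APPROX_NONE)[0]:
    if len(k)>60: (x,y),r=cv2.minEnclosingCircle(k); print(x,y,r,ray(c,(x,y),.108))
w=ray(c,(254,212),.058); d=ray(c,(259,163),.058);print(w,d)
K=lambda p:np.degrees(-np.arctan2(p[1]+.161,p[0]-.5786))
```

```text
258.725 184.0 80
[ 0.58169713 -0.16149073  0.118     ]
258.4656982421875 179.93136596679688 27.62868309020996 [ 0.58226862 -0.16045719  0.108     ]
[ 0.54727962 -0.19766206  0.058     ] [ 0.58649673 -0.15637642  0.058     ]
```

{"fn": "drive_tool", "kwargs": {
  "rows": [
    [0.002,0,-0.03,0],
    [0.002,0,-0.06,0],
    [0.002,0,-0.09,0],
    [0.002,0,-0.105,0],
    [0.002,0,-0.116,0],
    [0.002,0,-0.116,0],
    [0.002,0,-0.116,0]
  ]
}}

```text
time: 2.45
position: [0.581, -0.1617, 0.0877]
tcp_rot: [179.9, -0.0, 52.1]
ft_force: [-0.5, -0.4, 0.9]
finger_gap: 0.0854
finger_force: 0.0
```

{"fn": "drive_tool", "kwargs": {
  "rows": [
    [0,0,0,0],
    [0,0,0,0],
    [0,0,0,0],
    [0,0,0,0],
    [0,0,0,0],
    [0,0,0,0],
    [0,0,0,0],
    [0,0,0,0]
  ],
  "gripper": 45
}}

```text
time: 3.25
position: [0.5802, -0.161, 0.0863]
tcp_rot: [-180.0, 0.0, 52.2]
ft_force: [-0.4, -0.3, 0.0]
finger_gap: 0.0388
finger_force: 0.0
```

Run:
```python
from h import *
s,f=shot("wrist"); a=f["pixels"]; print(s["position"],s["tcp_rot"],s["ft_force"],s["moment"],s["finger_gap"],s["finger_force"])
b=shot("scene")[1]["pixels"]; t=shot("top")[1]["pixels"]
b=cv2.resize(b[130:240,210:340],(400,338)); t=cv2.resize(t[130:250,250:380],(400,369)); r=np.zeros((590,800,3),np.uint8)
r[:338,:400]=b; r[:369,400:]=t; w=cv2.resize(a[60:330],None,fx=.78,fy=.78); r[370:370+w.shape[0],:w.shape[1]]=w[:220]
cv2.imwrite("pics/g1.png",r)
```

```text
[ 0.58016957 -0.16096422  0.08633655] [-1.79992616e+02  5.56616024e-04  5.21626031e+01] [-0.36724972 -0.32753236  0.03450417] [0.01164394 0.03379761 0.00125768] 0.03876147040368762 0.0
```

View pics/g1.png

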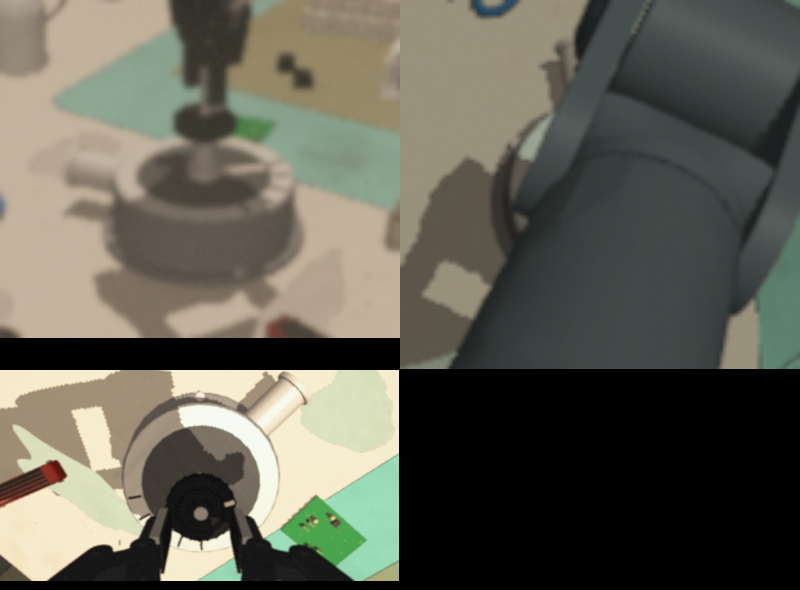

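The gap is 38.8 mm, less than the wheel's diameter, and the pad force is zero. I look closer to see where the fingers are.

Run:
```python
from h import *
s,f=shot("wrist"); a=f["pixels"]; c=cam(s,f)
print(s["finger_gap"],s["finger_force"])
for z in(.1,.116): print(proj(c,(.58,-.161,z)))
fs=shot("scene"); b=fs[1]["pixels"]; cs=cam(*fs)
for p in [(.58,-.161,.116),(.58,-.161,.1),(.58,-.161,.058)]: print("scene",proj(cs,p))
r=np.zeros((600,800,3),np.uint8)
r[:,:450]=cv2.resize(a[170:350,180:315],(450,600),interpolation=cv2.INTER_CUBIC)
r[:,450:]=cv2.resize(b[110:220,240:304],(350,600),interpolation=cv2.INTER_CUBIC)
cv2.imwrite("pics/g2.png",cv2.convertScaleAbs(r,alpha=1.6,beta=20))
```

```text
0.038238852237028 0.0
[254.58979916 232.59934789]
[254.39069533 244.80728771]
scene [275.79540007 165.48292029]
scene [275.71934799 171.29614196]
scene [275.52487168 186.16140008]
```

View pics/g2.png

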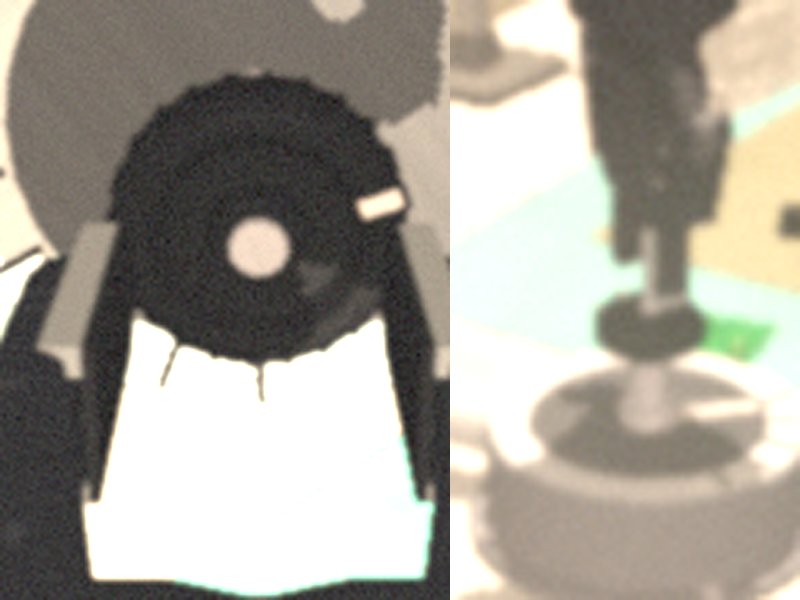

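Run:
```python
from h import *
s,f=shot("wrist"); c=cam(s,f); Rt=R.from_euler('xyz',s["tcp_rot"],degrees=True).as_matrix()
fs=shot("scene"); cs=cam(*fs)
for h in(.019,.026):
  for z in (0,-.005,-.019,-.03):
    for x in (-.011,.011):
      q=[Rt@np.array([x,y,z])+s["position"] for y in(-h,h)]
      print(h,z,x,*[proj(c,p).round(1) for p in q], *[proj(cs,p).round(1) for p in q])
```

```text
0.019 0 -0.011 [225.8 239.1] [284.1 239.1] [282.4 178.8] [277.1 172.3]
0.019 0 0.011 [224.8 207.3] [285.  207.3] [274.  180.1] [269.  173.6]
0.019 -0.005 -0.011 [225.1 242.5] [284.8 242.5] [282.4 177. ] [277.2 170.6]
0.019 -0.005 0.011 [224.  210.1] [285.7 210.1] [274.  178.3] [269.  171.8]
0.019 -0.019 -0.011 [222.7 253.2] [286.8 253.2] [282.5 171.9] [277.2 165.6]
0.019 -0.019 0.011 [221.5 218.6] [288.  218.6] [274.1 173.2] [269.  166.8]
0.019 -0.03 -0.011 [220.6 262.7] [288.7 262.7] [282.6 167.9] [277.3 161.6]
0.019 -0.03 0.011 [219.2 226.3] [290.  226.3] [274.1 169.2] [269.  162.8]
0.026 0 -0.011 [215.1 239.1] [294.8 239.1] [283.4 180.1] [276.2 171.2]
0.026 0 0.011 [213.7 207.3] [296.1 207.3] [274.9 181.4] [268.1 172.4]
0.026 -0.005 -0.011 [214.1 242.5] [295.7 242.5] [283.4 178.3] [276.2 169.4]
0.026 -0.005 0.011 [212.6 210.1] [297.1 210.1] [275.  179.6] [268.1 170.6]
0.026 -0.019 -0.011 [210.9 253.2] [298.6 253.2] [283.5 173.1] [276.3 164.5]
0.026 -0.019 0.011 [209.2 218.6] [300.2 218.6] [275.  174.4] [268.1 165.7]
0.026 -0.03 -0.011 [208.1 262.7] [301.2 262.7] [283.6 169.1] [276.3 160.5]
0.026 -0.03 0.011 [206.2 226.3] [303.  226.3] [275.1 170.4] [268.1 161.7]
```

In the wrist view the finger-tip corners are at about (215,237) and (300,237). They sit 35–40 mm behind the stated TCP, above the wheel's top at 116 mm. The scene view agrees: the tip ends at about row 167, where 180 was expected. So the fingers closed above the wheel. The wheel mark hasn't moved, so nothing was turned. I open and go lower; TCP z of 0.060 is still above the disc at 0.058 in any case.

{"fn": "drive_tool", "kwargs": {
  "rows": [
    [0,0,0,0],
    [0,0,0,0],
    [0,0,0,0],
    [0,0,0,0],
    [0,0,0,0],
    [0,0,0,0]
  ],
  "gripper": 100
}}

```text
time: 4.2
position: [0.5802, -0.161, 0.0864]
tcp_rot: [180.0, 0.0, 52.2]
ft_force: [-0.0, 0.2, -0.3]
finger_gap: 0.0853
finger_force: 0.0
```

{"fn": "drive_tool", "kwargs": {
  "rows": [
    [0,0,-0.006,0],
    [0,0,-0.012,0],
    [0,0,-0.018,0],
    [0,0,-0.024,0],
    [0,0,-0.026,0],
    [0,0,-0.026,0]
  ]
}}

```text
time: 4.8
position: [0.5799, -0.1608, 0.0597]
tcp_rot: [-179.9, 0.0, 52.2]
ft_force: [0.1, 0.1, 0.2]
finger_gap: 0.0857
finger_force: 0.0
```

{"fn": "drive_tool", "kwargs": {
  "rows": [
    [0,0,0,0],
    [0,0,0,0],
    [0,0,0,0],
    [0,0,0,0],
    [0,0,0,0],
    [0,0,0,0]
  ],
  "gripper": 45
}}

```text
time: 5.4
position: [0.5803, -0.161, 0.0614]
tcp_rot: [180.0, 0.0, 52.2]
ft_force: [-1.3, 1.2, 5.2]
finger_gap: 0.0495
finger_force: 61.7
```

The wheel is now gripped: gap 49.5 mm, 62 N. I write a pointer reader that keeps bright pixels, casts rays to z=0.058 and selects the 30–52 mm annulus. Then I turn in small steps.

```bash
cat >> h.py <<'E'
AX=np.array([.5795,-.161])
def pointer(name="scene",thr=None,save=None):
    s,f=shot(name); c=cam(s,f); im=f["pixels"]; g=cv2.cvtColor(im,cv2.COLOR_BGR2GRAY).astype(float)
    pts=[]
    u0,v0=proj(c,(*AX,.058)); r=70
    for v in range(max(0,int(v0)-r),min(384,int(v0)+r)):
        for u in range(int(u0)-r,int(u0)+r):
            p=ray(c,(u,v),.058)[:2]-AX; q=np.hypot(*p)
            if .030<q<.047: pts.append((u,v,q,np.degrees(-np.arctan2(p[1],p[0]))%360,g[v,u]))
    return s,np.array(pts),f
E
python3 - <<'E'
from h import *
s,p,f=pointer()
b=(p[:,3]//10).astype(int)
print([(k*10,int(p[b==k,4].mean()),int(p[b==k,4].max())) for k in range(36) if (b==k).any()])
im=f["pixels"]; 
cv2.imwrite("pics/s3.png",cv2.resize(im[140:225,230:320],None,fx=6,fy=6,interpolation=cv2.INTER_CUBIC))
np.save("s0.npy",im)
E
```

```text
[(0, 73, 76), (10, 75, 87), (20, 76, 92), (30, 77, 84), (40, 93, 100), (50, 110, 115), (60, 106, 114), (70, 95, 99), (80, 93, 97), (90, 92, 96), (100, 93, 97), (110, 109, 127), (120, 145, 157), (130, 149, 156), (140, 117, 128), (150, 95, 98), (160, 83, 90), (170, 70, 77), (180, 68, 69), (190, 67, 69), (200, 67, 70), (210, 67, 69), (220, 68, 70), (230, 68, 70), (240, 67, 70), (250, 68, 71), (260, 68, 71), (270, 68, 70), (280, 69, 71), (290, 70, 74), (300, 76, 90), (310, 84, 97), (320, 93, 96), (330, 92, 97), (340, 93, 96), (350, 85, 92)]
```

View pics/s3.png

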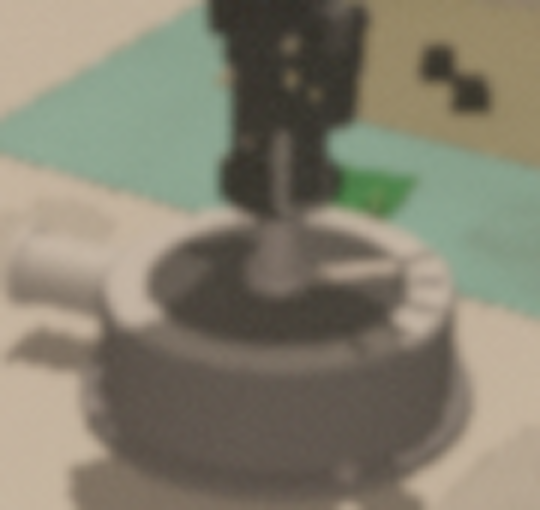

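The pointer line is clear in the scene view, running from about (320,270) to (397,265) in the crop. Turning 12° at a time for two steps is safe, because even with minimum play the pointer moves no more than 21°.

```bash
cat >> h.py <<'E'
def ptr(n=3):
    A=[]
    for _ in range(n):
        s,p,f=pointer(); p=p[(p[:,3]>105)&(p[:,3]<215)]
        b=(p[:,3]//5).astype(int)
        prof=[(int(k*5),int(p[b==k,4].mean())) for k in range(21,43) if (b==k).any()]
        k0=max(prof,key=lambda x:x[1])[0]+2.5
        q=p[abs(p[:,3]-k0)<20]; w=np.clip(q[:,4]-np.percentile(q[:,4],35),0,None)
        A.append((q[:,3]*w).sum()/w.sum())
    print("ptr",np.mean(A).round(2),np.std(A).round(2),"yaw",s["tcp_rot"][2].round(2),"pos",s["position"].round(4),"F",s["ft_force"].round(1),"Mz",s["moment"][2].round(3),"gap",round(s["finger_gap"],4),round(s["finger_force"],1),"t",s["time"])
    print(prof)
E
python3 -c "from h import *;ptr()"
```

```text
ptr 130.88 0.02 yaw 52.17 pos [ 0.5803 -0.161   0.0614] F [-2.6  2.2  4.2] Mz -0.028 gap 0.0492 61.7 t 5.55
[(105, 94), (110, 102), (115, 117), (120, 136), (125, 154), (130, 155), (135, 145), (140, 117), (150, 96), (155, 92), (160, 83), (165, 82), (170, 71), (175, 67), (180, 68), (185, 67), (190, 67), (195, 67), (200, 67), (205, 67), (210, 66)]
```

{"fn": "drive_tool", "kwargs": {
  "rows": [
    [0,0,0,-3],
    [0,0,0,-6],
    [0,0,0,-9],
    [0,0,0,-12],
    [0,0,0,-12]
  ]
}}

```text
time: 6.1
position: [0.5805, -0.1611, 0.0614]
tcp_rot: [180.0, -0.0, 40.2]
ft_force: [-2.9, 1.6, 4.9]
finger_gap: 0.0491
finger_force: 61.9
```

```bash
python3 -c "from h import *;ptr()"
```

```text
ptr 130.87 0.01 yaw 40.21 pos [ 0.5805 -0.1611  0.0614] F [-2.4  0.4  5.4] Mz -0.018 gap 0.049 61.9 t 6.2
[(105, 94), (110, 101), (115, 117), (120, 135), (125, 154), (130, 154), (135, 145), (140, 117), (150, 96), (155, 91), (160, 83), (165, 83), (170, 71), (175, 69), (180, 66), (185, 67), (190, 67), (195, 67), (200, 67), (205, 67), (210, 67)]
```

{"fn": "drive_tool", "kwargs": {
  "rows": [
    [0,0,0,-3],
    [0,0,0,-6],
    [0,0,0,-9],
    [0,0,0,-12],
    [0,0,0,-12]
  ]
}}

```text
time: 6.75
position: [0.5806, -0.1613, 0.0614]
tcp_rot: [179.9, -0.0, 28.2]
ft_force: [-1.8, 0.7, 5.7]
finger_gap: 0.0495
finger_force: 61.9
```

```bash
python3 -c "from h import *;ptr()"
```

```text
ptr 136.32 0.01 yaw 28.2 pos [ 0.5806 -0.1613  0.0614] F [-1.8  0.   4.6] Mz -0.037 gap 0.0492 61.9 t 6.85
[(105, 93), (110, 96), (115, 103), (120, 118), (125, 141), (130, 147), (135, 156), (140, 138), (150, 108), (155, 94), (160, 85), (165, 82), (170, 71), (175, 67), (180, 66), (185, 66), (190, 68), (195, 66), (200, 66), (205, 68), (210, 68)]
```

{"fn": "drive_tool", "kwargs": {
  "rows": [
    [0,0,0,-4],
    [0,0,0,-8],
    [0,0,0,-12],
    [0,0,0,-15],
    [0,0,0,-15]
  ]
}}

```text
time: 7.4
position: [0.5807, -0.1615, 0.0614]
tcp_rot: [179.9, -0.0, 13.2]
ft_force: [-1.8, -1.0, 5.5]
finger_gap: 0.0495
finger_force: 61.9
```

```bash
python3 -c "from h import *;ptr()"
```

```text
ptr 150.85 0.01 yaw 13.25 pos [ 0.5807 -0.1615  0.0614] F [-2.3 -0.3  6. ] Mz 0.023 gap 0.0492 61.9 t 7.5
[(105, 92), (110, 90), (115, 92), (120, 92), (125, 97), (130, 101), (135, 114), (140, 140), (150, 148), (155, 138), (160, 117), (165, 98), (170, 76), (175, 68), (180, 66), (185, 66), (190, 66), (195, 67), (200, 67), (205, 68), (210, 66)]
```

{"fn": "drive_tool", "kwargs": {
  "rows": [
    [0,0,0,-4],
    [0,0,0,-8],
    [0,0,0,-12],
    [0,0,0,-15],
    [0,0,0,-15]
  ]
}}

```text
time: 8.05
position: [0.5807, -0.1617, 0.0614]
tcp_rot: [179.9, -0.1, -1.8]
ft_force: [-1.6, -1.7, 4.9]
finger_gap: 0.0493
finger_force: 61.9
```

Run:
```python
from h import *
ptr()
im=grab_frame("scene")["pixels"]
a=cv2.resize(im[165:210,240:310],(790,508),interpolation=cv2.INTER_CUBIC)
cv2.imwrite("pics/s4.png",cv2.convertScaleAbs(a,alpha=1.3))
```

```text
ptr 163.11 0.15 yaw -1.75 pos [ 0.5807 -0.1617  0.0614] F [-1.8 -0.9  5. ] Mz -0.025 gap 0.0497 61.9 t 8.15
[(105, 78), (110, 75), (115, 74), (120, 81), (125, 82), (130, 90), (135, 91), (140, 92), (150, 99), (155, 124), (160, 108), (165, 123), (170, 102), (175, 88), (180, 76), (185, 71), (190, 66), (195, 67), (200, 66), (205, 67), (210, 67)]
```

View pics/s4.png

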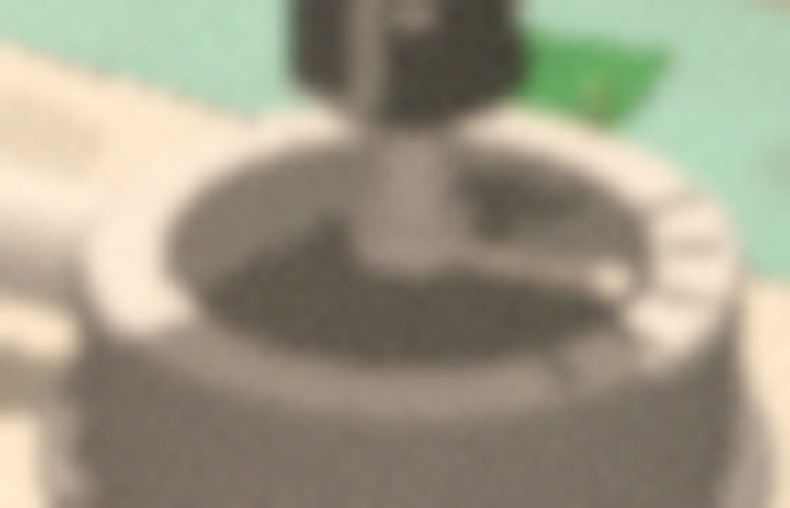

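The pointer tip is at (622,278) in the crop. The 0/20/40/60/80 marks are at about (675,210), (690,248), (687,293), (645,340) and (567,377). I compute the angle against the marks.

Run:
```python
from h import *
from scipy.optimize import least_squares
s,f=shot("scene"); c=cam(s,f); k=790/70
P=lambda u,v: ray(c,(240+(u+.5)/k-.5,165+(v+.5)/k-.5),.058)[:2]
M=np.array([P(*m) for m in [(676,208),(691,248),(687,293),(645,340),(567,377)]])
cen=np.array([.5795,-.161])
def model(q): # centre, first-mark angle, radius
    a=np.radians(q[2]+20*np.arange(5)); return (np.c_[q[0]+q[3]*np.cos(a),q[1]-q[3]*np.sin(a)]-M).ravel()
r=least_squares(model,[*cen,127,.064]); print(r.x,np.abs(r.fun).max())
for C,a0 in ((r.x[:2],r.x[2]),):
  for m in [(627,279),(620,277),(560,265),(500,254)]:
    p=P(*m)-C; print(np.hypot(*p),np.degrees(-np.arctan2(p[1],p[0]))%360-a0)
```

```text
[ 5.77067600e-01 -1.58479812e-01  1.25559208e+02  6.36340400e-02] 0.0018602944181852488
0.04909040143675616 35.68111953920186
0.04741699958131071 35.06933298616451
0.033533583648625374 31.34773866369136
0.019858034029752333 23.696946237339887
```

By yaw, contact came at about 33.8°, so pointer travel is now about 35.5°. Measured tracking was 0.97 to 1. The oblique view puts it at about 35° on the scale, but that reading is coarse. I turn 4° more, release, lift straight up and check with the overhead camera.

{"fn": "drive_tool", "kwargs": {
  "rows": [
    [0,0,0,-1],
    [0,0,0,-2],
    [0,0,0,-3],
    [0,0,0,-4],
    [0,0,0,-4],
    [0,0,0,-4]
  ]
}}

```text
time: 8.9
position: [0.5807, -0.1618, 0.0614]
tcp_rot: [179.9, -0.1, -5.7]
ft_force: [-2.1, -2.3, 4.8]
finger_gap: 0.0494
finger_force: 61.9
```

{"fn": "drive_tool", "kwargs": {
  "rows": [
    [0,0,0,0],
    [0,0,0,0],
    [0,0,0,0],
    [0,0,0,0],
    [0,0,0,0],
    [0,0,0,0]
  ],
  "gripper": 100
}}

```text
time: 9.5
position: [0.5802, -0.1609, 0.0603]
tcp_rot: [-180.0, 0.0, -5.8]
ft_force: [-0.1, 0.2, -0.8]
finger_gap: 0.085
finger_force: 0.0
```

{"fn": "drive_tool", "kwargs": {
  "rows": [
    [0,0,0.02,0],
    [0,0,0.05,0],
    [0,0,0.09,0],
    [0,-0.03,0.12,0],
    [-0.03,-0.06,0.14,0],
    [-0.06,-0.1,0.14,0],
    [-0.08,-0.14,0.14,0],
    [-0.1,-0.18,0.14,0],
    [-0.12,-0.22,0.14,0],
    [-0.14,-0.26,0.14,0],
    [-0.14,-0.26,0.14,0],
    [-0.14,-0.26,0.14,0]
  ]
}}

```text
time: 10.7
position: [0.4397, -0.4215, 0.2002]
tcp_rot: [-180.0, 0.0, -5.9]
ft_force: [0.3, 1.1, 0.1]
finger_gap: 0.0855
finger_force: 0.0
```

Run:
```python
from h import *
s,f=shot("top"); im=f["pixels"]; print(s["time"],s["tcp_rot"],s["ft_force"])
cv2.imwrite("pics/c2.png",cv2.resize(im[145:240,265:365],None,fx=6,fy=6,interpolation=cv2.INTER_CUBIC))
```

```text
10.7 [-1.79962096e+02  2.95626678e-03 -5.94862598e+00] [0.28769222 1.07203876 0.10460464]
```

View pics/c2.png

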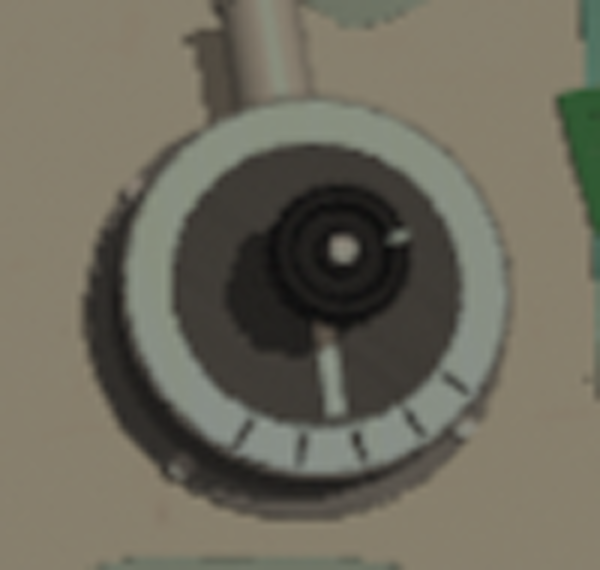

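The pointer tip is now at (337,415), between the 40° mark (360,446) and the 60° mark (301,450). I compute the travel from c1 to c2.

Run:
```python
from h import *
s,f=shot("top"); c=cam(s,f); d=np.array([.5786,-.1610])
A=lambda u,v:(lambda p:(np.hypot(*p),np.degrees(-np.arctan2(p[1],p[0]))%360))(ray(c,(265+(u-2.5)/6,145+(v-2.5)/6),.058)[:2]-d)
res=[]
for n in("c1","c2"):
    g=cv2.cvtColor(cv2.imread(f"pics/{n}.png"),cv2.COLOR_BGR2GRAY)
    P=[(*A(u,v),float(g[v,u])) for v in range(320,425,2) for u in range(200,460,2)]
    P=np.array([p for p in P if .036<p[0]<.049 and p[2]>95 and 125<p[1]<200])
    w=P[:,2]-80; m=(P[:,1]*w).sum()/w.sum(); res.append(m); print(n,m,P[:,1].std(),len(P))
print(res[1]-res[0], A(415,376),A(337,414))
```

```text
c1 133.51524653868466 2.9050116386764 157
c2 173.81322267531513 2.89259447490621 164
40.29797613663047 (np.float64(0.0505093470298656), np.float64(134.6367501096492)) (np.float64(0.05031741041094088), np.float64(173.5037516327729))
```

Pointer travel is between 38.9° and 40.3°, which matches the 39.5° from the yaw count. The gripper is clear and the stop valve was not touched.

```bash
python3 -c "from h import *;print(job.sign_off())"
```

```text
the job is handed in; nothing more can be done
None
```

The damper is opened two divisions: its pointer moved about 40° (38.9–40.3° from the overhead pictures), the wheel is released, the stop valve was never approached, and the job was handed in at about 11 s.

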